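Draw a ball tray from under its dust cover and hold it level over the inspection camera

TASK

Take the small parts tray by its square upright post and draw it out from under the clear dust cover without knocking the cover, then carry it to the upward-looking inspection camera so that the loose ball can be viewed from below through the window in the tray. Keep the ball in its pocket all the way and leave the other things on the bench where they are. Finish while holding the tray in the gripper, level and motionless, its pocket centred over the lens with the tray's underside about 60 mm above it, resting on nothing.

Things in the scene. Friction and masses are not known exactly. Their poses are not given: they have to be found in the camera images.
- tray: Loose grey plastic tray, 0.3 kg, 165 x 70, 6 thick, flat on the mat, pocket end under the cover. Origin on its underside below the post; x points from post to pocket, z up. Spans 50 behind to 115 ahead of the origin. On it: steel counterweight 70 wide, 14 high, 11 to 49 behind the origin; post; white ring (60 outer, 48 inner diameter, 4 high) round the pocket with clear floor. Balances near the post.
- tray_handle (a point): Centre of the tray's aluminium post, the handle: 18 x 18 square, upright, 70 high, from 6 to 76 above the tray's underside; this point lies half-way up, 41 above the underside. Its faces are square to the tray's x and y axes. Axes as the tray.
- tray_pocket (a point): Centre of the tray's round pocket, 85 ahead of the post along the tray's x, at the height of the ball's centre: 21 above the tray's underside, 15 above the pocket's floor. The ball can roll about within some 14 of it. Axes as the tray.
- ball_center (a point): Centre of the loose black resin ball (of a trackball), 30 in diameter, about 25 g, lying in the tray's pocket behind the 4 high ring; it rolls freely and climbs out if the tray is tipped far (some 40 degrees) or jerked.
- cover: Dust cover of clear plastic with aluminium edges, fixed to the mat: a tunnel 112 wide and 58 high inside, 150 deep, walls and roof 6 thick (64 high over all), closed at the back, open only at the front. Origin on the mat in the middle of its open front; its x axis points into it, so the tray comes out along its -x. z up.
- lens (a point): Centre of the lens, the dark disc on top of the inspection camera: a grey box 90 x 90 with a round black top 72 in diameter, fixed to the mat, looking straight up. The lens is 55 above the mat. z up.
- jar: Small closed glass jar, 48 diameter, 55 high, loose, to be left alone. Origin at its underside.
- driver: Screwdriver lying on the mat between the cover and the camera, 150 long, to be left alone. Origin under its middle, it lies along its x.
- board: Small green circuit board with black chips, 55 x 85, 8 high, lying loose on the mat between the cover and the camera, to be left alone. Origin at its underside. The blue mat on which everything lies is 4 thick, so its top is 4 above the work surface (z = 0).

How it is judged:
By the outcome, as a careful person would: the job done as asked, in the order asked, and still so for the second after the job is handed in, while the arm keeps its last pose, push and grip.
It also fails if it takes over 58 s, if anything falls off the work surface, if the arm or the gripper's body presses on something with over 40 N, if the wrist force passes 120 N, or if a joint passes its speed limit or range.

ROBOT

A 6-joint arm with a two-finger parallel gripper is mounted at the origin on the work surface. World frame = base frame: x ahead of the robot, y to its left, z up, the work surface at z = 0. Lengths are in m, angles in rad, forces in N, time in s.
With the tool pointing down it reaches from about 0.35 to 0.975 m from the base axis. Payload 4.9 kg.
Tool frame: the origin (TCP) lies midway between the tips of the shut fingers; the grasp point (between the pads) lies 19 mm behind it; z points along the fingers, y is the direction in which the jaws open and shut (so a half turn about z gives the same grasp; the last joint's range is limited). The gripper opens to 85 mm and grips with 20 to 120 N. Pads are 22 mm wide; open, the fingers measure 114 mm over their backs; the gripper's body (76 mm by 85 mm) begins 54 mm behind the grasp point. The pads swing forward as they close: fully open they stand 13 mm farther back than shut.
Start: joints at [-1.285, 0.053, 1.613, -0, 1.476, -0.119], TCP at [0.246, -0.574, 0.231] pointing down, gripper open.
Joint ranges: [-3.01, 3.01], [-1.01, 2.22], [0.06, 2.58], [-1.02, 4.17], [0.09, 2.62], [-3.14, 3.14]. Speed limits (rad/s): [2.57, 2.57, 3.14, 3.14, 3.14, 3.14].

INTERFACE

Orientations are given as a unit quaternion [w, x, y, z].
In Python, from plant import manip gives the robot as it stands. The module is installed in compiled form; this text tells all that it offers.
- The arm moves only by the tool move_arm, never from a script. Its argument "rows" is a list of rows, each an object of numbers: "tx", "ty", "tz": the shift along the tool's x, y, z in m; "ax", "ay", "az": the turn, a rotation vector about the tool's x, y, z in degrees; "jaw": the closure in counts, from 0 (fully open) to 255 (shut). In form: [{"tx": .., "ty": .., "tz": .., "ax": .., "ay": .., "az": .., "jaw": ..}, ...]. A call has 1 to 12 rows; each row shifts and turns the pose as measured when the row begins, along the tool's axes as they then stand; what a row does not reach is not made up. A row lasts 1/10 s, in which the tool goes at most 50 mm and 8.59 degrees, less where a joint would pass 70% of its speed; a pose out of reach is approached as far as the arm can. A call with a gripper value outside its range is refused whole. The fingers move at their own pace and stop on an object; the grip force is fixed at half the most. Time passes only in rows, so rows that do not move let the fingers close. It gives the time, the measured TCP pose, the force and the opening at its end, in the units of the state.
- manip.state(): the state, without advancing time (a new reading comes with each control period).
- manip.grab_frame(name): name is "scene" or "top" or "wrist"; returns a dict with "color" (384x512x3 uint8, red, green, blue), "intrinsics" (3x3 intrinsics, pixels), "R" (3x3) and "t" (3): a world point X has camera coordinates R X + t. Camera axes: x right, y down, z forward; pixel columns grow to the right and rows downward; lengths in m; the calibration is good to about 2 mm. The wrist camera is an equidistant fisheye: a pixel r from the principal point sees the ray r / f radians off the axis. A picture is of the moment at which its call begins. There is no depth.
- manip.job_done(): hands the job in, once; it reports no verdict.
The state is a dict: "time": time; "joint_pos": joint angles; "joint_vel": joint speeds; "joint_efforts": joint torques, N m; "tool_pos": TCP position; "tool_rot": TCP orientation; "contact_force": force on the tool from outside, world axes, zero at the start; "ft_torque": the same for the moment, N m; "gripper_width": opening from 0.0 (shut) to 1.0 (fully open).
Only numpy, scipy, OpenCV 4.12 (cv2) and the standard library are available. Lean on these libraries where they do the work, as an engineer would, in place of code of your own. Each camera call takes 0.05 s, during which the arm holds its last target.

## Working session

There is one attempt and no reset: what is moved stays moved. The work goes in short steps, Python scripts to look and compute and a tool call to move; the robot and the scene stay as the last step left them, time stands still between calls to the robot, and variables do not carry over. Pictures are saved under pics/ and viewed, and the job is handed in when it is done.

Besides the shell and the picture viewer there is one more tool, called after ">>>" by a JSON object that holds its "fn" and its "kwargs". move_arm: Moves the arm, as the interface text tells. Its arguments: {"type":"object","properties":{"rows":{"type":"array"}},"required":["rows"]}

```bash
mkdir -p pics
cat > h.py <<'E'
import numpy as np, cv2, json
from plant import manip
def grab(n,f):
    d=manip.grab_frame(n); cv2.imwrite('pics/'+f+'.png',cv2.cvtColor(d['color'],cv2.COLOR_RGB2BGR))
    np.savez('pics/'+f+'.npz',K=d['intrinsics'],R=d['R'],t=d['t'],c=d['color']); return d
def load(f): return dict(np.load('pics/'+f+'.npz'))
def ray(d,u,v,fish=False):
    K=d.get('K',d.get('intrinsics'));x=(u-K[0][2])/K[0][0];y=(v-K[1][2])/K[1][1]
    if fish:
        r=np.hypot(x,y);c=np.array([x/r*np.sin(r),y/r*np.sin(r),np.cos(r)])
    else: c=np.array([x,y,1.])
    R=np.array(d['R']);return -R.T@np.array(d['t']),R.T@c
def atz(d,u,v,z,fish=False):
    o,r=ray(d,u,v,fish);return o+r*(z-o[2])/r[2]
def proj(d,X,fish=False):
    K=d.get('K',d.get('intrinsics'));c=np.array(d['R'])@np.array(X)+np.array(d['t'])
    if fish:
        s=np.hypot(c[0],c[1]);th=np.arctan2(s,c[2]);p=c[:2]/s*th
    else:p=c[:2]/c[2]
    return np.array([p[0]*K[0][0]+K[0][2],p[1]*K[1][1]+K[1][2]])
E
python3 - <<'E'
from h import *
for n in ['scene','top','wrist']:
    d=grab(n,n+'0'); print(n,np.round(d['intrinsics'],1).tolist(),np.round(-np.array(d['R']).T@d['t'],3))
s=manip.state();print(s)
E
```

```text
scene [[361.5, 0.0, 251.8], [0.0, 361.5, 189.8], [0.0, 0.0, 1.0]] [ 1.105 -0.414  0.567]
top [[365.5, 0.0, 255.8], [0.0, 365.5, 196.9], [0.0, 0.0, 1.0]] [ 0.472 -0.016  0.773]
wrist [[297.3, 0.0, 248.0], [0.0, 297.3, 194.0], [0.0, 0.0, 1.0]] [ 0.312 -0.547  0.374]
{'time': 0.15, 'joint_pos': array([-1.28502170e+00,  5.32453080e-02,  1.61397734e+00, -1.63266197e-05,
        1.47598204e+00, -1.19026461e-01]), 'joint_vel': array([ 6.12299531e-04, -1.15559003e-03, -2.73384308e-03, -7.63608859e-05,
        6.76521381e-04, -5.29561239e-05]), 'joint_efforts': array([ 7.46634669e-04, -3.94244063e+01, -3.70721877e+01, -6.75672800e-05,
        4.67658421e-03,  1.81160635e-05]), 'tool_pos': array([ 0.24599176, -0.57403095,  0.23032132]), 'tool_rot': array([-8.02543015e-04,  9.79586365e-01,  2.01022148e-01, -7.52211033e-05]), 'contact_force': array([-0.33233665,  0.14710954,  0.69004382]), 'ft_torque': array([-0.05246825, -0.00672227, -0.01419673]), 'gripper_width': 0.9939974329609579}
```

View pics/scene0.png

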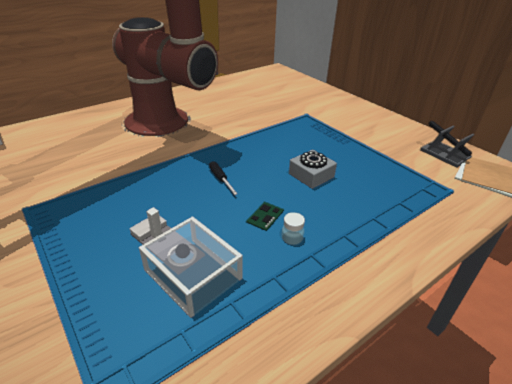

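View pics/top0.png

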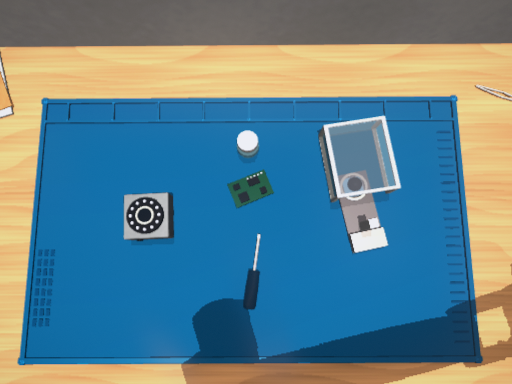

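View pics/wrist0.png

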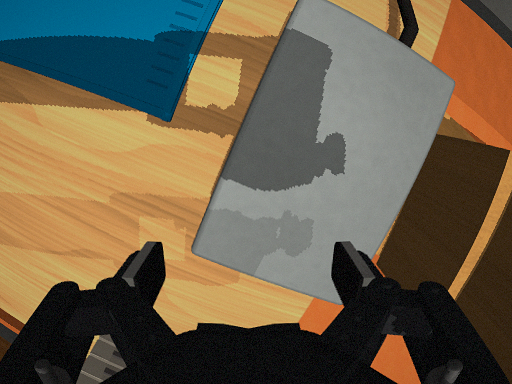

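The top view shows the cover with its front edge near (368,195), the post near (372,225), the counterweight near (368,240), the lens near (145,215), the board near (250,188), the driver from (258,236) to (250,305), and the jar near (247,142). I'll zoom in to measure them.

Run:
```python
from h import *
d=load('top0');c=d['c'][...,::-1]
cv2.imwrite('pics/z1.png',cv2.resize(c[105:265,310:410],None,fx=3.75*1.0,fy=3.75,interpolation=cv2.INTER_CUBIC))
cv2.imwrite('pics/z2.png',cv2.resize(c[170:270,100:200],None,fx=5,fy=5,interpolation=cv2.INTER_CUBIC))
d=load('scene0');c=d['c'][...,::-1]
cv2.imwrite('pics/z3.png',cv2.resize(c[195:315,120:250],None,fx=5,fy=5,interpolation=cv2.INTER_CUBIC))
```

```text
(no output)
```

View pics/z1.png

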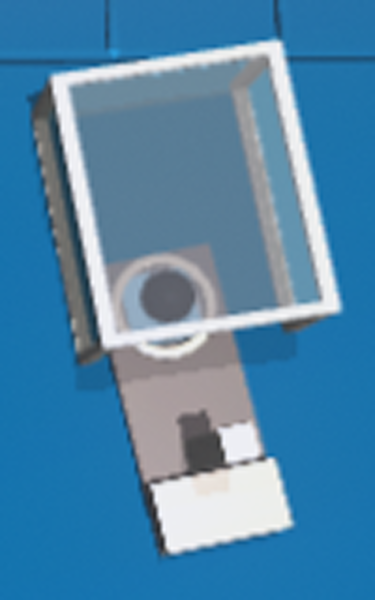

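View pics/z2.png

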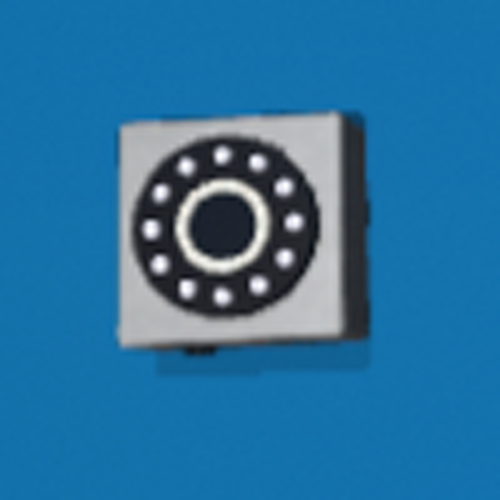

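View pics/z3.png

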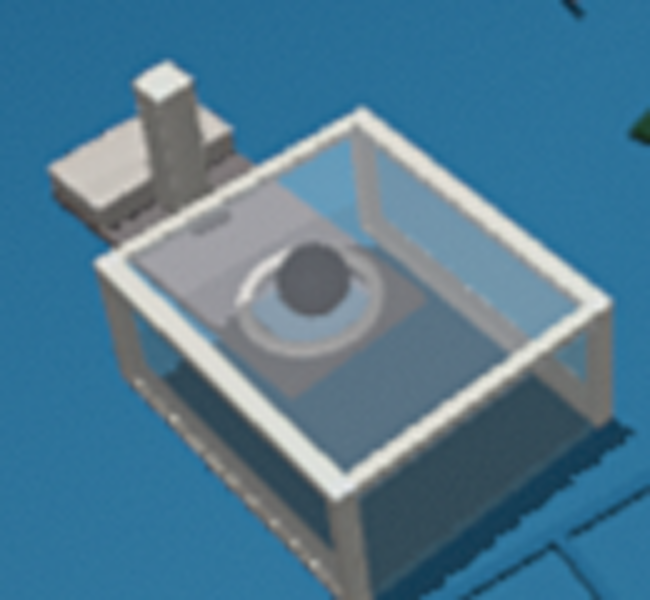

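```bash
cat > m.py <<'E'
from h import *
from scipy.optimize import least_squares
d=load('top0');s=load('scene0')
T=lambda u,v:(310+u/3.75-.37,105+v/3.75-.37)
S=lambda u,v:(120+u/5-.4,195+v/5-.4)
def fit(model,obs,x0):
    def f(p):
        r=[]
        for cam,loc,uv in obs:
            c,sn=np.cos(p[2]),np.sin(p[2]);X=[p[0]+c*loc[0]-sn*loc[1],p[1]+sn*loc[0]+c*loc[1],loc[2]+.004]
            r+=list(proj(cam,X)-uv)
        return r
    q=least_squares(f,x0);return q.x,np.round(np.array(q.fun).reshape(-1,2),1)
cov=[(d,[0,.062,.064],T(103,348)),(d,[0,-.062,.064],T(341,312)),(d,[.15,-.062,.064],T(280,40)),(d,[.15,.062,.064],T(50,77)),
 (s,[0,.062,.064],S(362,106)),(s,[0,-.062,.064],S(95,263)),(s,[.15,-.062,.064],S(340,500)),(s,[.15,.062,.064],S(611,300))]
for o in [cov[:4],cov[4:],cov]:
    p,r=fit(0,o,[.5,-.2,0]);print('cover',p,r.tolist())
tr=[(d,[-.049,.035,.020],T(165,553)),(d,[-.049,-.035,.020],T(293,523)),(d,[-.011,-.035,.020],T(275,457)),(d,[-.011,.035,.020],T(147,482)),
 (d,[0,0,.076],T(240,441)),(d,[.085,0,.010],T(167,305)),
 (s,[0,0,.076],S(165,82)),(s,[.085,0,.010],S(312,300)),(s,[-.049,-.035,.020],S(97,208)),(s,[-.049,.035,.020],S(48,170)) ]
tr[8]=(s,[-.049,-.035,.020],S(48,170));tr[9]=(s,[-.011,.035,.020],S(234,130))
for o in [tr[:6],tr]:
    p,r=fit(0,o,[.5,-.2,0]);print('tray',p,r.tolist())
L=lambda u,v:(100+u/5-.4,170+v/5-.4)
print('lens',atz(d,*L(223,226),.059))
for n,u,v,z in [('jartop',247,137,.059),('board',250,188,.010),('drvtip',258,236,.01),('drvend',250,307,.015),('b1',228,186,.01),('b2',266,170,.01),('b3',273,192,.01),('b4',237,207,.01)]: print(n,atz(d,u,v,z))
E
python3 m.py
```

```text
cover [ 0.59030402 -0.2348151   0.15168151] [[0.6, 0.1], [-0.6, -0.1], [-0.5, 0.3], [0.5, -0.3]]
cover [ 0.58955528 -0.23491973  0.15771996] [[-0.4, 0.6], [0.3, -0.3], [0.1, -0.4], [-0.0, 0.4]]
cover [ 0.5900056  -0.23487676  0.15468078] [[0.6, 0.4], [-0.6, -0.0], [-0.7, 0.4], [0.3, -0.0], [-0.3, 0.8], [0.3, -0.3], [-0.0, -0.1], [0.0, 0.7]]
tray [ 0.53135875 -0.23677435  0.19202134] [[0.3, -0.4], [-0.3, 0.8], [-0.1, 0.0], [0.7, 0.1], [-0.2, -0.0], [-0.4, -0.5]]
tray [ 0.53148685 -0.23687377  0.19470094] [[0.4, -0.4], [-0.2, 0.7], [-0.1, -0.1], [0.7, 0.1], [-0.1, -0.1], [-0.5, -0.5], [-0.1, 0.0], [-0.2, -0.3], [0.2, -0.4], [0.1, -0.0]]
lens [0.55020294 0.20574657 0.059     ]
jartop [0.70780273 0.00344998 0.059     ]
board [ 0.61146772 -0.00141469  0.01      ]
drvtip [ 0.5099687  -0.01777468  0.01      ]
drvend [ 0.36809701 -0.00086405  0.015     ]
b1 [0.61606187 0.04531672 0.01      ]
b2 [ 0.65038354 -0.03573618  0.01      ]
b3 [ 0.60257073 -0.05010656  0.01      ]
b4 [0.5709811  0.02606235 0.01      ]
```

Fits from the two cameras agree within 1 px. The cover is at (0.590, -0.235) with yaw 8.9°, the tray post at (0.5315, -0.237) with yaw 11.1°, and the lens at (0.550, 0.206). I'll move above the post at height.

>>> {"fn": "move_arm", "kwargs": {"rows": [{"tx": 0.04,"ty": -0.02},{"tx": 0.04,"ty": -0.02},{"tx": 0.04,"ty": -0.02},{"tx": 0.04,"ty": -0.02},{"tx": 0.04,"ty": -0.02},{"tx": 0.04,"ty": -0.02},{"tx": 0.04,"ty": -0.02},{"tx": 0.04,"ty": -0.02},{"tx": 0.03,"ty": -0.015},{"az": 6},{"az": 6},{"az": 0}]}}

```text
schema error: expected keys tx, ty, tz, ax, ay, az, jaw
```

>>> {"fn": "move_arm", "kwargs": {"rows": [{"tx": 0.04,"ty": -0.02,"tz": 0,"ax": 0,"ay": 0,"az": 0,"jaw": 0},{"tx": 0.04,"ty": -0.02,"tz": 0,"ax": 0,"ay": 0,"az": 0,"jaw": 0},{"tx": 0.04,"ty": -0.02,"tz": 0,"ax": 0,"ay": 0,"az": 0,"jaw": 0},{"tx": 0.04,"ty": -0.02,"tz": 0,"ax": 0,"ay": 0,"az": 0,"jaw": 0},{"tx": 0.04,"ty": -0.02,"tz": 0,"ax": 0,"ay": 0,"az": 0,"jaw": 0},{"tx": 0.04,"ty": -0.02,"tz": 0,"ax": 0,"ay": 0,"az": 0,"jaw": 0},{"tx": 0.04,"ty": -0.02,"tz": 0,"ax": 0,"ay": 0,"az": 0,"jaw": 0},{"tx": 0.04,"ty": -0.02,"tz": 0,"ax": 0,"ay": 0,"az": 0,"jaw": 0},{"tx": 0,"ty": 0,"tz": 0,"ax": 0,"ay": 0,"az": 6,"jaw": 0},{"tx": 0,"ty": 0,"tz": 0,"ax": 0,"ay": 0,"az": 6,"jaw": 0},{"tx": 0,"ty": 0,"tz": 0,"ax": 0,"ay": 0,"az": 0,"jaw": 0},{"tx": 0,"ty": 0,"tz": 0,"ax": 0,"ay": 0,"az": 0,"jaw": 0}]}}

```text
time: 1.35
tool_pos: [0.4844, -0.2883, 0.2256]
tool_rot: [-0.004, 0.996, 0.095, -0.002]
contact_force: [0.4, -0.3, 0.6]
gripper_width: 1.0
```

```bash
cat > w.py <<'E'
from h import *
from scipy.spatial.transform import Rotation as Ro
import sys
def toolinfo():
    s=manip.state();q=s['tool_rot'];R=Ro.from_quat([q[1],q[2],q[3],q[0]]).as_matrix()
    return s,R
def rel(target,yawdeg=None):
    s,R=toolinfo();dl=R.T@(np.array(target)-s['tool_pos'])
    print('t',round(s['time'],2),'pos',np.round(s['tool_pos'],4),'delta tool',np.round(dl,4),'yaw x',round(np.degrees(np.arctan2(R[1,0],R[0,0])),2),'zaxis',np.round(R[:,2],4),'F',np.round(s['contact_force'],1),'w',round(s['gripper_width'],3))
E
python3 - <<'E'
from w import *
rel([.5315,-.2369,.15])
grab('wrist','wrist1')
E
```

```text
t 1.35 pos [ 0.4844 -0.2883  0.2256] delta tool [ 0.0562 -0.041   0.0757] yaw x 10.85 zaxis [-0.004   0.0068 -1.    ] F [ 0.4 -0.3  0.6] w 1.0
```

>>> {"fn": "move_arm", "kwargs": {"rows": [{"tx": 0.019,"ty": -0.014,"tz": 0.0,"ax": 0,"ay": 0,"az": 0,"jaw": 0},{"tx": 0.019,"ty": -0.014,"tz": 0.0,"ax": 0,"ay": 0,"az": 0,"jaw": 0},{"tx": 0.018,"ty": -0.013,"tz": 0.0,"ax": 0,"ay": 0,"az": 0,"jaw": 0},{"tx": 0,"ty": 0,"tz": 0.04,"ax": 0,"ay": 0,"az": 0,"jaw": 0},{"tx": 0,"ty": 0,"tz": 0.03,"ax": 0,"ay": 0,"az": 0,"jaw": 0},{"tx": 0,"ty": 0,"tz": 0,"ax": 0,"ay": 0,"az": 0,"jaw": 0}]}}

```text
time: 2.0
tool_pos: [0.5325, -0.2393, 0.1556]
tool_rot: [-0.002, 0.995, 0.095, -0.0]
contact_force: [-0.1, -0.5, -1.3]
gripper_width: 1.0
```

```bash
cat >> w.py <<'E'
def lev(yaw=None):
    s,R=toolinfo()
    y=np.radians(yaw) if yaw is not None else np.arctan2(R[1,0],R[0,0])
    G=np.array([[np.cos(y),np.sin(y),0],[np.sin(y),-np.cos(y),0],[0,0,-1]])
    print('turn deg tool',np.round(np.degrees(Ro.from_matrix(R.T@G).as_rotvec()),2))
E
python3 - <<'E'
from w import *
rel([.5315,-.2369,.032]);lev(11.15)
grab('wrist','wrist2');grab('top','top2')
E
```

```text
t 2.0 pos [ 0.5325 -0.2393  0.1556] delta tool [-0.0006 -0.002   0.1236] yaw x 10.95 zaxis [-7.0e-04  4.3e-03 -1.0e+00] F [-0.1 -0.5 -1.3] w 1.0
turn deg tool [-0.25 -0.01 -0.2 ]
```

View pics/wrist2.png

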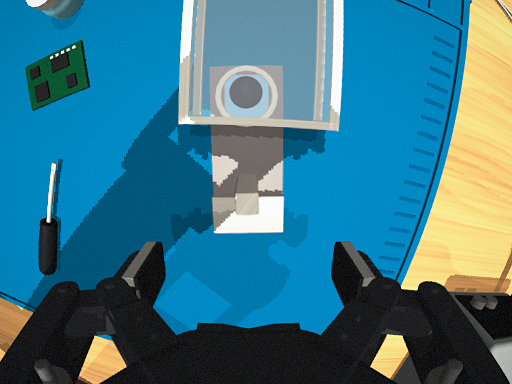

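The wrist view shows the post at about (247,202), in line between the fingers, and the pocket at (247,92). I'll check this against the fit.

Run:
```python
from h import *
d=load('wrist2');c=d['c'][...,::-1]
print('ring',atz(d,247,92,.014,True),'cw mid',atz(d,249.5,215,.024,True), 'post top',atz(d,247,204,.08,True))
p=[.5315,-.2369];y=.1947;cs=np.array([np.cos(y),np.sin(y)]);n=np.array([-cs[1],cs[0]])
for l in [(0,0,.08),(.009,.009,.08),(-.009,.009,.08),(-.009,-.009,.08),(.009,-.009,.08),(.085,0,.014),(-.049,.035,.024),(-.049,-.035,.024),(.115,.035,.01),(.115,-.035,.01)]:
    q=proj(d,[*(p+cs*l[0]+n*l[1]),l[2]],True);print(l,q.round(1));cv2.circle(c:=c.copy(),tuple((q).round().astype(int)),1,(0,0,255),-1)
cv2.imwrite('pics/z4.png',cv2.resize(c[50:250,180:320],None,fx=3,fy=3))
```

```text
ring [ 0.61843386 -0.22238668  0.014     ] cw mid [ 0.50194517 -0.24742251  0.024     ] post top [ 0.53096542 -0.23971181  0.08      ]
(0, 0, 0.08) [243.6 202.7]
(0.009, 0.009, 0.08) [231.8 191.6]
(-0.009, 0.009, 0.08) [232.3 213.6]
(-0.009, -0.009, 0.08) [255.1 213.5]
(0.009, -0.009, 0.08) [255.2 191.5]
(0.085, 0, 0.014) [244.3  95.2]
(-0.049, 0.035, 0.024) [210.5 231.5]
(-0.049, -0.035, 0.024) [279.5 231.4]
(0.115, 0.035, 0.01) [207.8  65.9]
(0.115, -0.035, 0.01) [280.7  65.3]
```

View pics/z4.png

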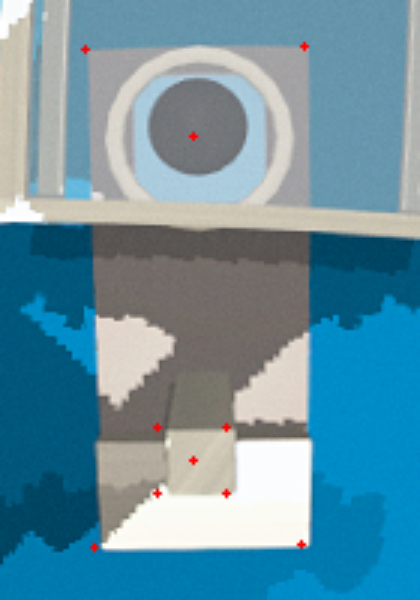

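The wrist view puts the post about 2 mm toward -y of the fit, which is within calibration, and almost exactly under the hand. I'll descend with a small correction.

>>> {"fn": "move_arm", "kwargs": {"rows": [{"tx": -0.001,"ty": -0.0005,"tz": 0.03,"ax": -0.2,"ay": 0,"az": 0,"jaw": 0},{"tx": 0,"ty": 0,"tz": 0.03,"ax": 0,"ay": 0,"az": 0,"jaw": 0},{"tx": 0,"ty": 0,"tz": 0.03,"ax": 0,"ay": 0,"az": 0,"jaw": 0},{"tx": 0,"ty": 0,"tz": 0.02,"ax": 0,"ay": 0,"az": 0,"jaw": 0},{"tx": 0,"ty": 0,"tz": 0.008,"ax": 0,"ay": 0,"az": 0,"jaw": 0},{"tx": 0,"ty": 0,"tz": 0,"ax": 0,"ay": 0,"az": 0,"jaw": 0}]}}

```text
time: 2.7
tool_pos: [0.5432, -0.2495, 0.0553]
tool_rot: [0.01, 0.995, 0.094, 0.013]
contact_force: [0.7, -0.3, -0.3]
gripper_width: 1.002
```

Run:
```python
from w import *
rel([.5305,-.239,.031]);lev(11.15)
grab('wrist','wrist3')
```

```text
t 2.7 pos [ 0.5432 -0.2495  0.0553] delta tool [-0.0111 -0.0133  0.0238] yaw x 10.85 zaxis [ 0.0277 -0.0167 -0.9995] F [ 0.7 -0.3 -0.3] w 1.002
turn deg tool [ 1.24 -1.37 -0.32]
```

View pics/wrist3.png

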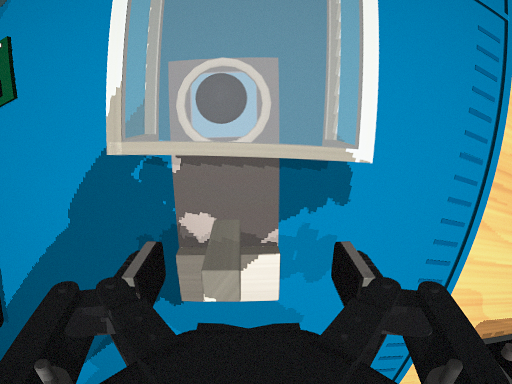

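The descent drifted about 12 mm sideways and tilted by 2°. I'll correct that before going lower, using smaller steps.

>>> {"fn": "move_arm", "kwargs": {"rows": [{"tx": -0.006,"ty": -0.007,"tz": 0,"ax": 0.6,"ay": -0.7,"az": -0.2,"jaw": 0},{"tx": -0.005,"ty": -0.006,"tz": 0,"ax": 0.6,"ay": -0.7,"az": -0.1,"jaw": 0},{"tx": 0,"ty": 0,"tz": 0,"ax": 0,"ay": 0,"az": 0,"jaw": 0}]}}

```text
time: 3.05
tool_pos: [0.5321, -0.2402, 0.061]
tool_rot: [0.002, 0.995, 0.097, 0.002]
contact_force: [-1.0, 0.1, 0.4]
gripper_width: 1.001
```

Run:
```python
from w import *
rel([.5305,-.239,.031]);lev(11.15)
```

```text
t 3.05 pos [ 0.5321 -0.2402  0.061 ] delta tool [-0.0015 -0.0016  0.0299] yaw x 11.15 zaxis [ 0.0052 -0.0043 -1.    ] F [-1.   0.1  0.4] w 1.001
turn deg tool [ 0.3  -0.24  0.  ]
```

>>> {"fn": "move_arm", "kwargs": {"rows": [{"tx": -0.002,"ty": -0.002,"tz": 0.01,"ax": 0.3,"ay": -0.3,"az": 0,"jaw": 0},{"tx": -0.001,"ty": -0.001,"tz": 0.01,"ax": 0.1,"ay": -0.1,"az": 0,"jaw": 0},{"tx": -0.001,"ty": -0.001,"tz": 0.01,"ax": 0.1,"ay": -0.1,"az": 0,"jaw": 0},{"tx": 0,"ty": 0,"tz": 0,"ax": 0,"ay": 0,"az": 0,"jaw": 0},{"tx": 0,"ty": 0,"tz": 0,"ax": 0,"ay": 0,"az": 0,"jaw": 0}]}}

```text
time: 3.55
tool_pos: [0.527, -0.2365, 0.0287]
tool_rot: [-0.002, 0.995, 0.097, -0.003]
contact_force: [-0.5, -0.3, 0.7]
gripper_width: 1.0
```

Run:
```python
from w import *
rel([.5305,-.239,.031]);lev(11.15)
```

```text
t 3.55 pos [ 0.527  -0.2365  0.0287] delta tool [ 0.003   0.0031 -0.0024] yaw x 11.18 zaxis [-0.0056  0.0028 -1.    ] F [-0.5 -0.3  0.7] w 1.0
turn deg tool [-0.22  0.28  0.03]
```

>>> {"fn": "move_arm", "kwargs": {"rows": [{"tx": 0.003,"ty": 0.003,"tz": -0.002,"ax": -0.2,"ay": 0.3,"az": 0,"jaw": 0},{"tx": 0,"ty": 0,"tz": 0,"ax": 0,"ay": 0,"az": 0,"jaw": 0}]}}

```text
time: 3.75
tool_pos: [0.5307, -0.239, 0.0304]
tool_rot: [-0.0, 0.995, 0.097, 0.0]
contact_force: [-0.2, -0.8, 0.1]
gripper_width: 1.004
```

Run:
```python
from w import *
rel([.5305,-.239,.031]);lev(11.15)
d=grab('wrist','wrist4')
```

```text
t 3.75 pos [ 0.5307 -0.239   0.0304] delta tool [-0.0002 -0.0001 -0.0006] yaw x 11.18 zaxis [ 3.e-04  5.e-04 -1.e+00] F [-0.2 -0.8  0.1] w 1.004
turn deg tool [-0.03 -0.02  0.03]
```

View pics/wrist4.png

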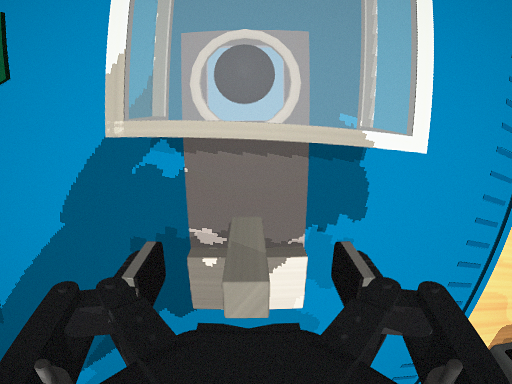

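The post is centred between the fingers at column 246, and the tray edges are parallel to the hand. I'll close the gripper.

>>> {"fn": "move_arm", "kwargs": {"rows": [{"tx": 0,"ty": 0,"tz": 0,"ax": 0,"ay": 0,"az": 0,"jaw": 80},{"tx": 0,"ty": 0,"tz": 0,"ax": 0,"ay": 0,"az": 0,"jaw": 130},{"tx": 0,"ty": 0,"tz": 0,"ax": 0,"ay": 0,"az": 0,"jaw": 160},{"tx": 0,"ty": 0,"tz": 0,"ax": 0,"ay": 0,"az": 0,"jaw": 180},{"tx": 0,"ty": 0,"tz": 0,"ax": 0,"ay": 0,"az": 0,"jaw": 200},{"tx": 0,"ty": 0,"tz": 0,"ax": 0,"ay": 0,"az": 0,"jaw": 220},{"tx": 0,"ty": 0,"tz": 0,"ax": 0,"ay": 0,"az": 0,"jaw": 255},{"tx": 0,"ty": 0,"tz": 0,"ax": 0,"ay": 0,"az": 0,"jaw": 255},{"tx": 0,"ty": 0,"tz": 0,"ax": 0,"ay": 0,"az": 0,"jaw": 255},{"tx": 0,"ty": 0,"tz": 0,"ax": 0,"ay": 0,"az": 0,"jaw": 255}]}}

```text
time: 4.8
tool_pos: [0.5311, -0.2389, 0.0314]
tool_rot: [-0.0, 0.995, 0.097, 0.001]
contact_force: [-0.4, 0.6, 1.5]
gripper_width: 0.196
```

Run:
```python
from w import *
rel([.5305,-.239,.031]);lev(11.15)
d=grab('wrist','wrist5');d=grab('scene','scene5')
c=d['color'][195:315,120:250,::-1];cv2.imwrite('pics/z5.png',cv2.resize(c,None,fx=5,fy=5))
```

```text
t 4.8 pos [ 0.5311 -0.2389  0.0314] delta tool [-0.0006  0.      0.0004] yaw x 11.18 zaxis [ 1.1e-03  6.0e-04 -1.0e+00] F [-0.4  0.6  1.5] w 0.196
turn deg tool [-0.02 -0.07  0.03]
```

View pics/wrist5.png

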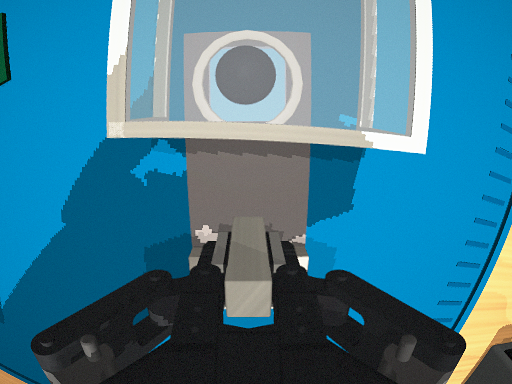

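View pics/z5.png

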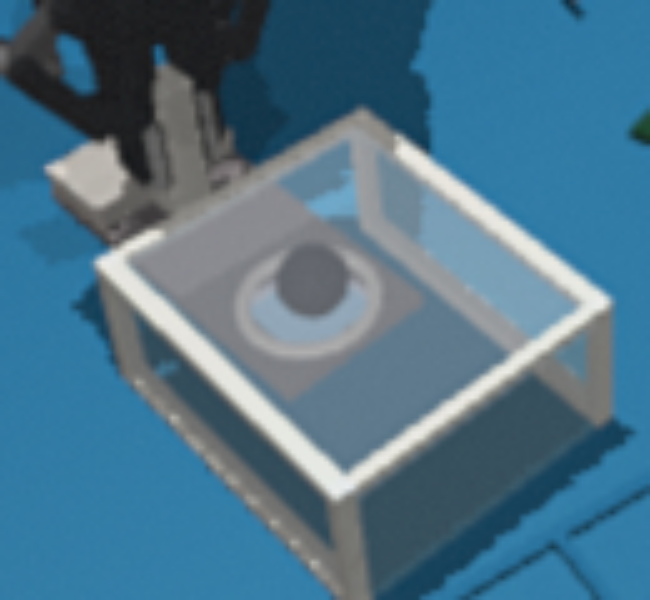

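The grip is at about 17 mm opening, which fits the post. The cover hasn't moved and the ball is in its pocket. I'll lift a few millimetres, gently.

>>> {"fn": "move_arm", "kwargs": {"rows": [{"tx": 0,"ty": 0,"tz": -0.002,"ax": 0,"ay": 0,"az": 0,"jaw": 255},{"tx": 0,"ty": 0,"tz": -0.002,"ax": 0,"ay": 0,"az": 0,"jaw": 255},{"tx": 0,"ty": 0,"tz": -0.002,"ax": 0,"ay": 0,"az": 0,"jaw": 255},{"tx": 0,"ty": 0,"tz": -0.002,"ax": 0,"ay": 0,"az": 0,"jaw": 255},{"tx": 0,"ty": 0,"tz": 0,"ax": 0,"ay": 0,"az": 0,"jaw": 255},{"tx": 0,"ty": 0,"tz": 0,"ax": 0,"ay": 0,"az": 0,"jaw": 255}]}}

```text
time: 5.5
tool_pos: [0.5283, -0.2375, 0.0365]
tool_rot: [-0.002, 0.995, 0.097, -0.002]
contact_force: [-0.2, -0.7, -3.2]
gripper_width: 0.199
```

Run:
```python
from w import *
rel([.5305,-.239,.038]);lev(11.15)
d=grab('wrist','wrist6');d=grab('scene','scene6')
c=d['color'][195:315,120:250,::-1];cv2.imwrite('pics/z6.png',cv2.resize(c,None,fx=5,fy=5))
```

```text
t 5.5 pos [ 0.5283 -0.2375  0.0365] delta tool [ 0.0019  0.0019 -0.0015] yaw x 11.18 zaxis [-0.0045  0.0035 -1.    ] F [-0.2 -0.7 -3.2] w 0.199
turn deg tool [-0.25  0.22  0.02]
```

View pics/wrist6.png

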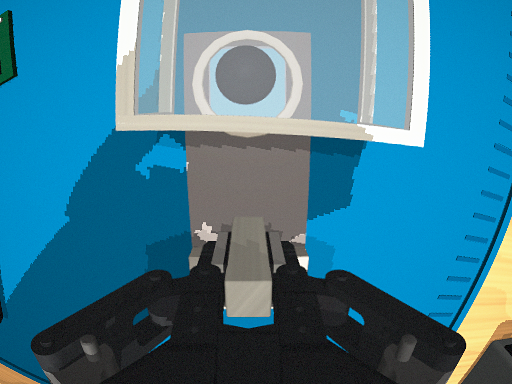

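View pics/z6.png

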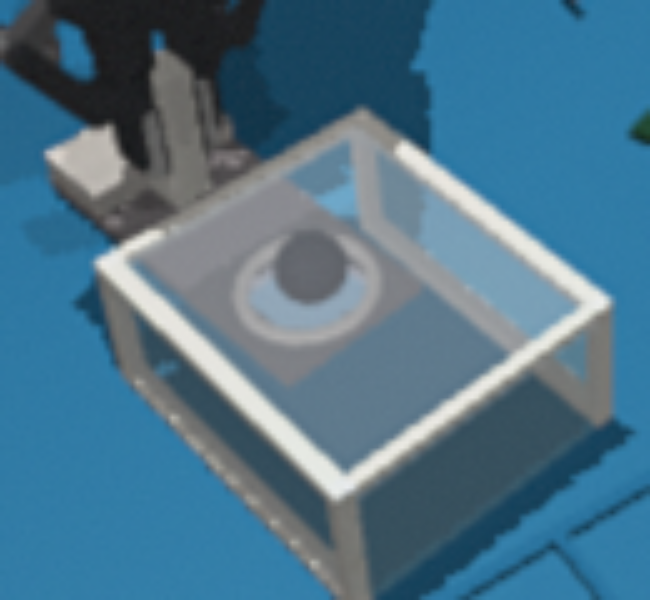

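The tray is lifted (3.2 N down) and fixed relative to the hand. I'll draw it out in small steps.

>>> {"fn": "move_arm", "kwargs": {"rows": [{"tx": -0.002,"ty": 0,"tz": 0,"ax": -0.1,"ay": 0.1,"az": 0,"jaw": 255},{"tx": -0.003,"ty": 0,"tz": 0,"ax": -0.1,"ay": 0.1,"az": 0,"jaw": 255},{"tx": -0.005,"ty": 0,"tz": 0,"ax": 0,"ay": 0,"az": 0,"jaw": 255},{"tx": -0.005,"ty": 0,"tz": 0,"ax": 0,"ay": 0,"az": 0,"jaw": 255},{"tx": -0.005,"ty": 0,"tz": 0,"ax": 0,"ay": 0,"az": 0,"jaw": 255},{"tx": -0.003,"ty": 0,"tz": 0,"ax": 0,"ay": 0,"az": 0,"jaw": 255},{"tx": -0.002,"ty": 0,"tz": 0,"ax": 0,"ay": 0,"az": 0,"jaw": 255},{"tx": 0,"ty": 0,"tz": 0,"ax": 0,"ay": 0,"az": 0,"jaw": 255}]}}

```text
time: 6.4
tool_pos: [0.501, -0.2428, 0.0363]
tool_rot: [-0.0, 0.995, 0.097, -0.0]
contact_force: [0.1, -0.1, -4.2]
gripper_width: 0.202
```

Run:
```python
from w import *
rel([.45,-.253,.038]);lev(11.15)
```

```text
t 6.4 pos [ 0.501  -0.2428  0.0363] delta tool [-0.052   0.0001 -0.0016] yaw x 11.15 zaxis [-6.e-04  6.e-04 -1.e+00] F [ 0.1 -0.1 -4.2] w 0.202
turn deg tool [-0.04  0.03 -0.  ]
```

Tracking is good. I'll continue about 60 mm further out.

>>> {"fn": "move_arm", "kwargs": {"rows": [{"tx": -0.003,"ty": 0,"tz": 0,"ax": 0,"ay": 0,"az": 0,"jaw": 255},{"tx": -0.005,"ty": 0,"tz": 0,"ax": 0,"ay": 0,"az": 0,"jaw": 255},{"tx": -0.006,"ty": 0,"tz": 0,"ax": 0,"ay": 0,"az": 0,"jaw": 255},{"tx": -0.007,"ty": 0,"tz": 0,"ax": 0,"ay": 0,"az": 0,"jaw": 255},{"tx": -0.007,"ty": 0,"tz": 0,"ax": 0,"ay": 0,"az": 0,"jaw": 255},{"tx": -0.007,"ty": 0,"tz": 0,"ax": 0,"ay": 0,"az": 0,"jaw": 255},{"tx": -0.007,"ty": 0,"tz": 0,"ax": 0,"ay": 0,"az": 0,"jaw": 255},{"tx": -0.007,"ty": 0,"tz": 0,"ax": 0,"ay": 0,"az": 0,"jaw": 255},{"tx": -0.005,"ty": 0,"tz": 0,"ax": 0,"ay": 0,"az": 0,"jaw": 255},{"tx": -0.003,"ty": 0,"tz": 0,"ax": 0,"ay": 0,"az": 0,"jaw": 255},{"tx": 0,"ty": 0,"tz": 0,"ax": 0,"ay": 0,"az": 0,"jaw": 255}]}}

```text
time: 7.5
tool_pos: [0.4398, -0.2549, 0.0365]
tool_rot: [-0.0, 0.995, 0.097, -0.0]
contact_force: [0.0, -0.3, -3.6]
gripper_width: 0.203
```

Run:
```python
from w import *
rel([.45,-.253,.038]);lev(11.15)
d=grab('wrist','wrist7');d=grab('scene','scene7')
c=d['color'][175:315,100:260,::-1];cv2.imwrite('pics/z7.png',cv2.resize(c,None,fx=4,fy=4))
```

```text
t 7.5 pos [ 0.4398 -0.2549  0.0365] delta tool [ 0.0104  0.0001 -0.0015] yaw x 11.13 zaxis [-4.e-04  3.e-04 -1.e+00] F [ 0.  -0.3 -3.6] w 0.203
turn deg tool [-0.02  0.02 -0.02]
```

View pics/wrist7.png

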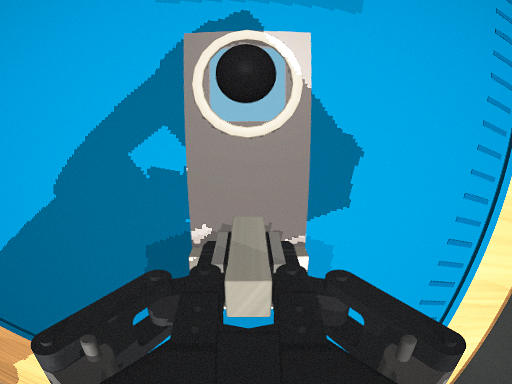

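View pics/z7.png

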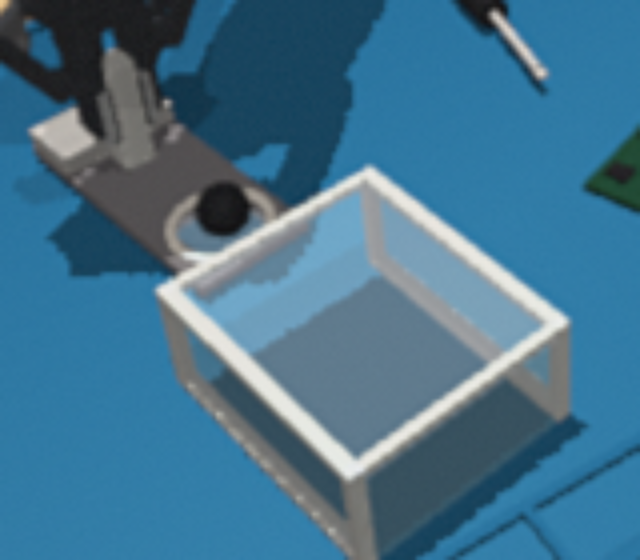

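The tray is fully out (its tip is about 35 mm in front of the cover) and the ball is in its pocket. I'll lift next.

>>> {"fn": "move_arm", "kwargs": {"rows": [{"tx": 0,"ty": 0,"tz": -0.003,"ax": 0,"ay": 0,"az": 0,"jaw": 255},{"tx": 0,"ty": 0,"tz": -0.006,"ax": 0,"ay": 0,"az": 0,"jaw": 255},{"tx": 0,"ty": 0,"tz": -0.009,"ax": 0,"ay": 0,"az": 0,"jaw": 255},{"tx": 0,"ty": 0,"tz": -0.01,"ax": 0,"ay": 0,"az": 0,"jaw": 255},{"tx": 0,"ty": 0,"tz": -0.01,"ax": 0,"ay": 0,"az": 0,"jaw": 255},{"tx": 0,"ty": 0,"tz": -0.01,"ax": 0,"ay": 0,"az": 0,"jaw": 255},{"tx": 0,"ty": 0,"tz": -0.01,"ax": 0,"ay": 0,"az": 0,"jaw": 255},{"tx": 0,"ty": 0,"tz": -0.009,"ax": 0,"ay": 0,"az": 0,"jaw": 255},{"tx": 0,"ty": 0,"tz": -0.006,"ax": 0,"ay": 0,"az": 0,"jaw": 255},{"tx": 0,"ty": 0,"tz": -0.003,"ax": 0,"ay": 0,"az": 0,"jaw": 255},{"tx": 0,"ty": 0,"tz": 0,"ax": 0,"ay": 0,"az": 0,"jaw": 255}]}}

```text
time: 8.7
tool_pos: [0.442, -0.2555, 0.1219]
tool_rot: [0.001, 0.995, 0.098, 0.002]
contact_force: [0.0, 0.4, -4.2]
gripper_width: 0.206
```

Run:
```python
from w import *
rel([.4668,.1893,.1464]);lev(11.15)
d=grab('wrist','wrist8')
s=load('scene0');c=s['c'][...,::-1];cv2.imwrite('pics/z8.png',cv2.resize(c[140:195,280:350],None,fx=8,fy=8,interpolation=cv2.INTER_CUBIC))
print(proj(s,[.5502,.2057,.059]))
```

```text
t 8.7 pos [ 0.442  -0.2555  0.1219] delta tool [ 0.1108 -0.4314 -0.0255] yaw x 11.21 zaxis [ 0.0037 -0.0024 -1.    ] F [ 0.   0.4 -4.2] w 0.206
turn deg tool [ 0.18 -0.18  0.06]
[313.37934647 158.30289145]
```

View pics/z8.png

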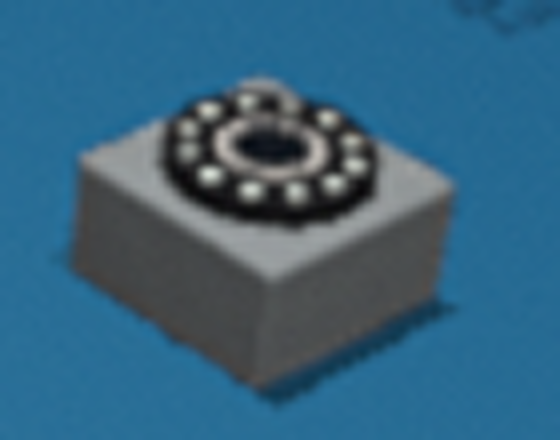

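View pics/wrist8.png

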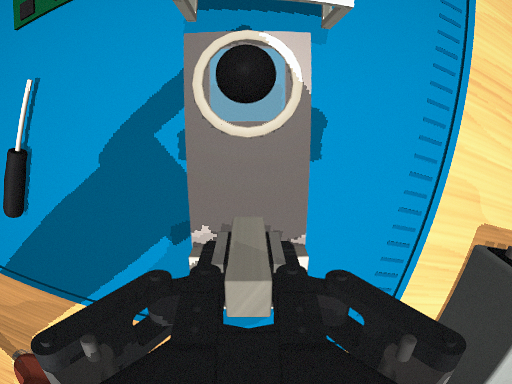

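The lens projection agrees in both cameras within 0.4 px. I'll carry sideways with gentle ramps and some extra lift.

>>> {"fn": "move_arm", "kwargs": {"rows": [{"tx": 0.001,"ty": -0.003,"tz": -0.002,"ax": 0.1,"ay": -0.1,"az": 0,"jaw": 255},{"tx": 0.002,"ty": -0.006,"tz": -0.003,"ax": 0.1,"ay": -0.1,"az": 0,"jaw": 255},{"tx": 0.002,"ty": -0.009,"tz": -0.004,"ax": 0,"ay": 0,"az": 0,"jaw": 255},{"tx": 0.003,"ty": -0.012,"tz": -0.004,"ax": 0,"ay": 0,"az": 0,"jaw": 255},{"tx": 0.004,"ty": -0.014,"tz": -0.004,"ax": 0,"ay": 0,"az": 0,"jaw": 255},{"tx": 0.004,"ty": -0.014,"tz": -0.004,"ax": 0,"ay": 0,"az": 0,"jaw": 255},{"tx": 0.004,"ty": -0.014,"tz": -0.003,"ax": 0,"ay": 0,"az": 0,"jaw": 255},{"tx": 0.004,"ty": -0.014,"tz": -0.002,"ax": 0,"ay": 0,"az": 0,"jaw": 255},{"tx": 0.004,"ty": -0.014,"tz": -0.001,"ax": 0,"ay": 0,"az": 0,"jaw": 255},{"tx": 0.003,"ty": -0.012,"tz": 0,"ax": 0,"ay": 0,"az": 0,"jaw": 255},{"tx": 0.002,"ty": -0.008,"tz": 0,"ax": 0,"ay": 0,"az": 0,"jaw": 255},{"tx": 0.001,"ty": -0.004,"tz": 0,"ax": 0,"ay": 0,"az": 0,"jaw": 255}]}}

```text
time: 9.95
tool_pos: [0.4508, -0.1129, 0.1503]
tool_rot: [-0.002, 0.995, 0.099, -0.001]
contact_force: [-1.2, -0.4, -3.1]
gripper_width: 0.199
```

Run:
```python
from w import *
rel([.4668,.1893,.1464]);lev(11.15)
d=grab('wrist','wrist9')
```

```text
t 9.95 pos [ 0.4508 -0.1129  0.1503] delta tool [ 0.0753 -0.2931  0.005 ] yaw x 11.38 zaxis [-0.0023  0.004  -1.    ] F [-1.2 -0.4 -3.1] w 0.199
turn deg tool [-0.25  0.08  0.23]
```

View pics/wrist9.png

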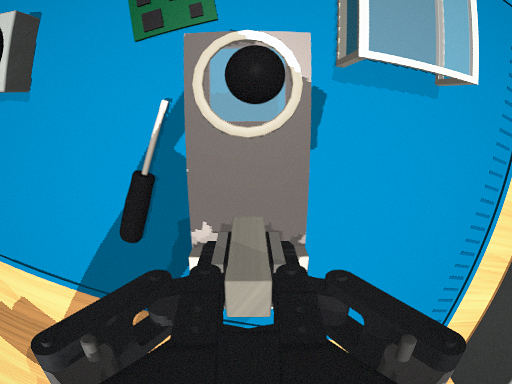

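The ball rolled slightly and is still inside its ring. I'll continue.

>>> {"fn": "move_arm", "kwargs": {"rows": [{"tx": 0.001,"ty": -0.004,"tz": 0,"ax": -0.1,"ay": 0,"az": 0.1,"jaw": 255},{"tx": 0.002,"ty": -0.008,"tz": 0,"ax": -0.1,"ay": 0,"az": 0.1,"jaw": 255},{"tx": 0.003,"ty": -0.011,"tz": 0,"ax": 0,"ay": 0,"az": 0,"jaw": 255},{"tx": 0.004,"ty": -0.014,"tz": 0,"ax": 0,"ay": 0,"az": 0,"jaw": 255},{"tx": 0.004,"ty": -0.016,"tz": 0,"ax": 0,"ay": 0,"az": 0,"jaw": 255},{"tx": 0.004,"ty": -0.016,"tz": 0,"ax": 0,"ay": 0,"az": 0,"jaw": 255},{"tx": 0.004,"ty": -0.016,"tz": 0,"ax": 0,"ay": 0,"az": 0,"jaw": 255},{"tx": 0.004,"ty": -0.016,"tz": 0,"ax": 0,"ay": 0,"az": 0,"jaw": 255},{"tx": 0.004,"ty": -0.014,"tz": 0,"ax": 0,"ay": 0,"az": 0,"jaw": 255},{"tx": 0.003,"ty": -0.011,"tz": 0,"ax": 0,"ay": 0,"az": 0,"jaw": 255},{"tx": 0.002,"ty": -0.008,"tz": 0,"ax": 0,"ay": 0,"az": 0,"jaw": 255},{"tx": 0.001,"ty": -0.004,"tz": 0,"ax": 0,"ay": 0,"az": 0,"jaw": 255}]}}

```text
time: 11.2
tool_pos: [0.4595, 0.0389, 0.1497]
tool_rot: [-0.001, 0.995, 0.095, -0.001]
contact_force: [0.0, 0.5, -4.7]
gripper_width: 0.2
```

Run:
```python
from w import *
rel([.4668,.1893,.1464]);lev(11.15)
```

```text
t 11.2 pos [0.4595 0.0389 0.1497] delta tool [ 0.0357 -0.1463  0.0036] yaw x 10.9 zaxis [-0.0029  0.0017 -1.    ] F [ 0.   0.5 -4.7] w 0.2
turn deg tool [-0.13  0.14 -0.25]
```

>>> {"fn": "move_arm", "kwargs": {"rows": [{"tx": 0.001,"ty": -0.004,"tz": 0,"ax": -0.1,"ay": 0.1,"az": -0.1,"jaw": 255},{"tx": 0.002,"ty": -0.008,"tz": 0,"ax": 0,"ay": 0,"az": -0.1,"jaw": 255},{"tx": 0.003,"ty": -0.011,"tz": 0,"ax": 0,"ay": 0,"az": 0,"jaw": 255},{"tx": 0.004,"ty": -0.014,"tz": 0,"ax": 0,"ay": 0,"az": 0,"jaw": 255},{"tx": 0.004,"ty": -0.016,"tz": 0,"ax": 0,"ay": 0,"az": 0,"jaw": 255},{"tx": 0.004,"ty": -0.016,"tz": 0,"ax": 0,"ay": 0,"az": 0,"jaw": 255},{"tx": 0.004,"ty": -0.016,"tz": 0,"ax": 0,"ay": 0,"az": 0,"jaw": 255},{"tx": 0.004,"ty": -0.016,"tz": 0,"ax": 0,"ay": 0,"az": 0,"jaw": 255},{"tx": 0.004,"ty": -0.014,"tz": 0,"ax": 0,"ay": 0,"az": 0,"jaw": 255},{"tx": 0.002,"ty": -0.01,"tz": 0,"ax": 0,"ay": 0,"az": 0,"jaw": 255},{"tx": 0.001,"ty": -0.005,"tz": 0,"ax": 0,"ay": 0,"az": 0,"jaw": 255},{"tx": 0,"ty": 0,"tz": 0,"ax": 0,"ay": 0,"az": 0,"jaw": 255}]}}

```text
time: 12.4
tool_pos: [0.4675, 0.1821, 0.1496]
tool_rot: [-0.0, 0.995, 0.095, -0.0]
contact_force: [0.0, -0.9, -3.8]
gripper_width: 0.203
```

Run:
```python
from w import *
rel([.4668,.1893,.1464]);lev(11.15)
for n in ['wrist','top','scene']: grab(n,n+'10')
c=load('top10')['c'][...,::-1];cv2.imwrite('pics/z10.png',cv2.resize(c[130:290,60:240],None,fx=3.75,fy=3.75,interpolation=cv2.INTER_CUBIC))
c=load('scene10')['c'][...,::-1];cv2.imwrite('pics/z11.png',cv2.resize(c[70:200,220:370],None,fx=4,fy=4,interpolation=cv2.INTER_CUBIC))
```

```text
t 12.4 pos [0.4675 0.1821 0.1496] delta tool [ 0.0007 -0.0072  0.0032] yaw x 10.94 zaxis [-7.e-04  4.e-04 -1.e+00] F [ 0.  -0.9 -3.8] w 0.203
turn deg tool [-0.03  0.03 -0.21]
```

View pics/wrist10.png

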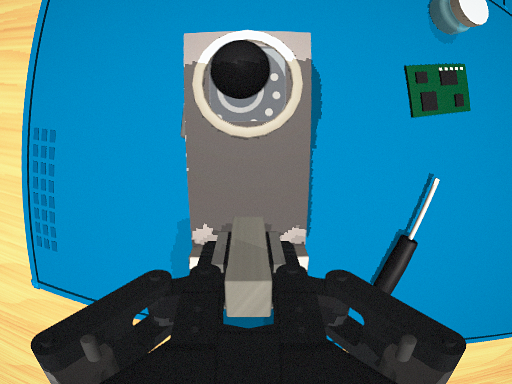

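View pics/z10.png

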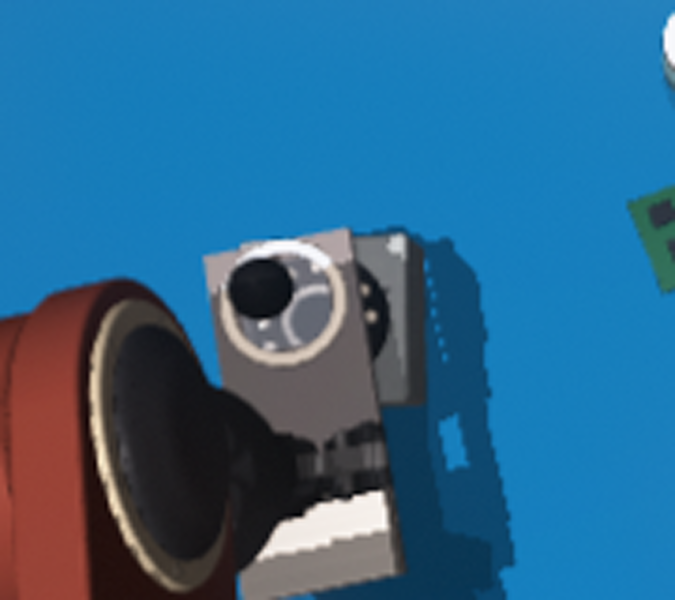

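View pics/z11.png

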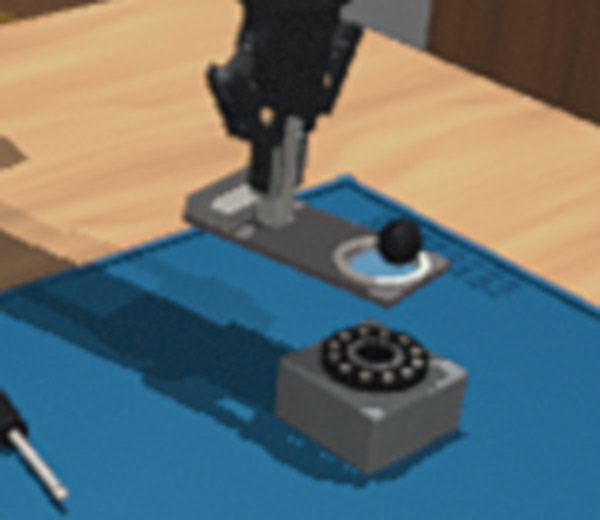

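The tray is level over the camera and the ball is inside its ring. I'll measure the pocket centre from the top and scene views against the lens.

```bash
cat > ring.py <<'E'
from w import *
# fit tray pose (x,y,z,yaw) with points clicked; ring top circle + tray corners
def ringpx(name,off,sc,box):
    pass
E
python3 - <<'E'
from w import *
from scipy.optimize import least_squares
d=load('top10');s=load('scene10')
T=lambda u,v:(60+u/3.75-.37,130+v/3.75-.37)
S=lambda u,v:(220+u/4-.38,70+v/4-.38)
obs=[(d,(.085,0,.010),T(283.5,303)),(d,(.115,.035,.006),T(204,256)),(d,(.115,-.035,.006),T(349,228)),
 (s,(.085,0,.010),S(383,258)),(s,(.115,-.035,.006),S(387,297)),(s,(.115,.035,.006),S(450,262))]
def f(p):
    c,n=np.cos(p[3]),np.sin(p[3]);r=[]
    for cam,l,uv in obs: r+=list(proj(cam,[p[0]+c*l[0]-n*l[1],p[1]+n*l[0]+c*l[1],p[2]+l[2]])-uv)
    return r
q=least_squares(f,[.467,.182,.122,.19]);p=q.x
print(p,np.degrees(p[3]),np.round(q.fun.reshape(-1,2),1).tolist())
print('pocket',p[0]+.085*np.cos(p[3]),p[1]+.085*np.sin(p[3]))
R=atz(d,*T(283.5,303),.1322);print('top only ring',R)
w=load('wrist10');print('wrist ring',atz(w,247.5,84,.1322,True))
E
```

```text
[0.46646669 0.18340694 0.12345274 0.18508789] 10.604755078314833 [[-0.1, -0.1], [0.1, 0.0], [0.2, 0.2], [-0.4, -0.2], [0.2, 0.6], [0.4, -0.5]]
pocket 0.5500148945677114 0.1990497412075067
top only ring [0.5500297  0.19920706 0.1322    ]
wrist ring [0.55082526 0.19735943 0.1322    ]
```

The pocket is at (0.550, 0.199) and the underside at about 0.1228. I need about 6.7 mm in +y and 3.5 mm down.

>>> {"fn": "move_arm", "kwargs": {"rows": [{"tx": 0.0005,"ty": -0.002,"tz": 0.001,"ax": 0,"ay": 0,"az": 0,"jaw": 255},{"tx": 0.0005,"ty": -0.003,"tz": 0.001,"ax": 0,"ay": 0,"az": 0,"jaw": 255},{"tx": 0.0003,"ty": -0.002,"tz": 0.001,"ax": 0,"ay": 0,"az": 0,"jaw": 255},{"tx": 0,"ty": 0,"tz": 0,"ax": 0,"ay": 0,"az": 0,"jaw": 255},{"tx": 0,"ty": 0,"tz": 0,"ax": 0,"ay": 0,"az": 0,"jaw": 255}]}}

```text
time: 13.05
tool_pos: [0.4676, 0.1874, 0.1462]
tool_rot: [0.0, 0.996, 0.093, -0.0]
contact_force: [0.7, 0.6, -3.7]
gripper_width: 0.205
```

Run:
```python
from w import *
rel([.4676,.1888,.1464]);lev()
print(np.abs(manip.state()['joint_vel']).max())
for n in ['wrist','top','scene']: grab(n,n+'12')
c=load('top12')['c'][...,::-1];cv2.imwrite('pics/z12.png',cv2.resize(c[130:290,60:240],None,fx=3.75,fy=3.75,interpolation=cv2.INTER_CUBIC))
c=load('scene12')['c'][...,::-1];cv2.imwrite('pics/z13.png',cv2.resize(c[70:200,220:370],None,fx=4,fy=4,interpolation=cv2.INTER_CUBIC))
```

```text
t 13.05 pos [0.4676 0.1874 0.1462] delta tool [ 0.0002 -0.0014 -0.0002] yaw x 10.71 zaxis [-7.e-04 -2.e-04 -1.e+00] F [ 0.7  0.6 -3.7] w 0.205
turn deg tool [0.01 0.04 0.  ]
0.002765413984804845
```

View pics/z12.png

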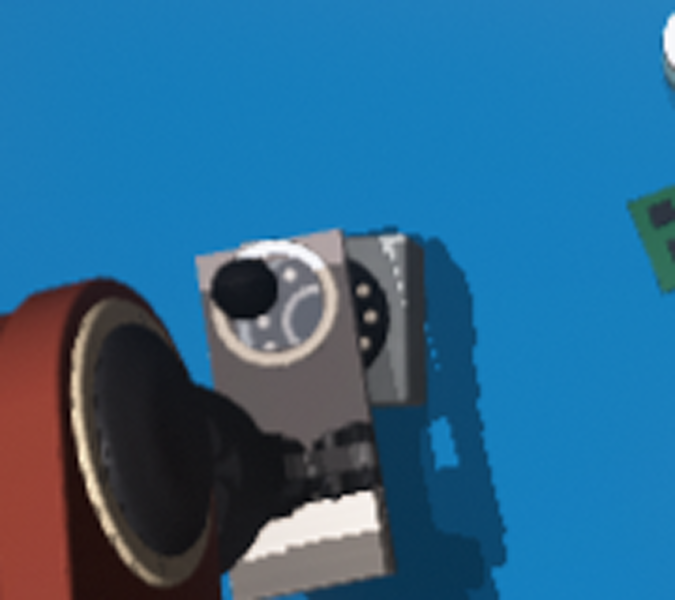

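View pics/z13.png

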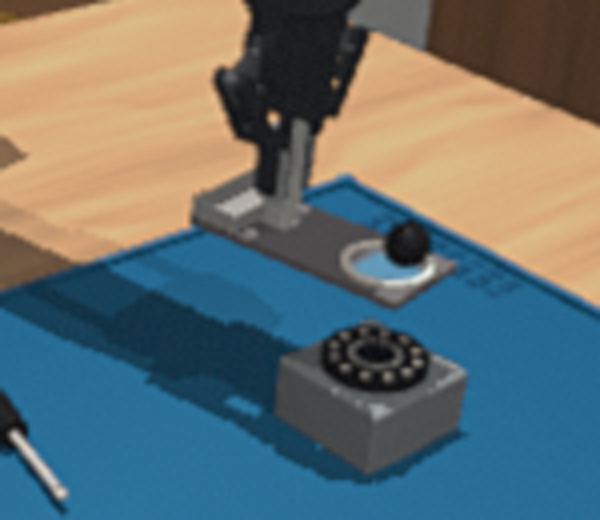

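View pics/wrist12.png

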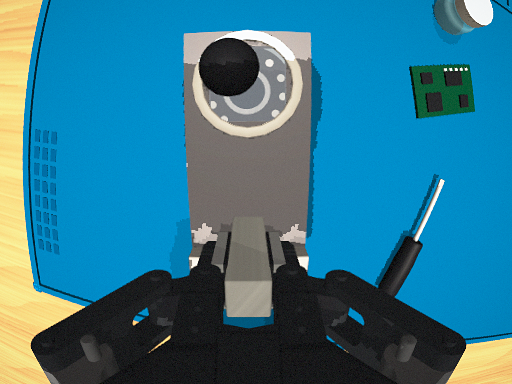

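Run:
```python
from w import *
d=load('top12');T=lambda u,v:(60+u/3.75-.37,130+v/3.75-.37)
print(atz(d,*T(274.5,302.5),.129));
w=load('wrist12');print(atz(w,247.5,84,.129,True))
# lens ring seen through window from wrist
print('lens via wrist inner ring', atz(w,241,93,.059,True), proj(w,[.5502,.2057,.059],True))
c=w['c'][...,::-1];cv2.imwrite('pics/z14.png',cv2.resize(c[20:150,170:330],None,fx=5,fy=5,interpolation=cv2.INTER_CUBIC))
```

```text
[0.55068219 0.20456305 0.129     ]
[0.5510187  0.20229698 0.129     ]
lens via wrist inner ring [0.54895727 0.20703177 0.059     ] [243.01092088  91.74447473]
```

View pics/z14.png

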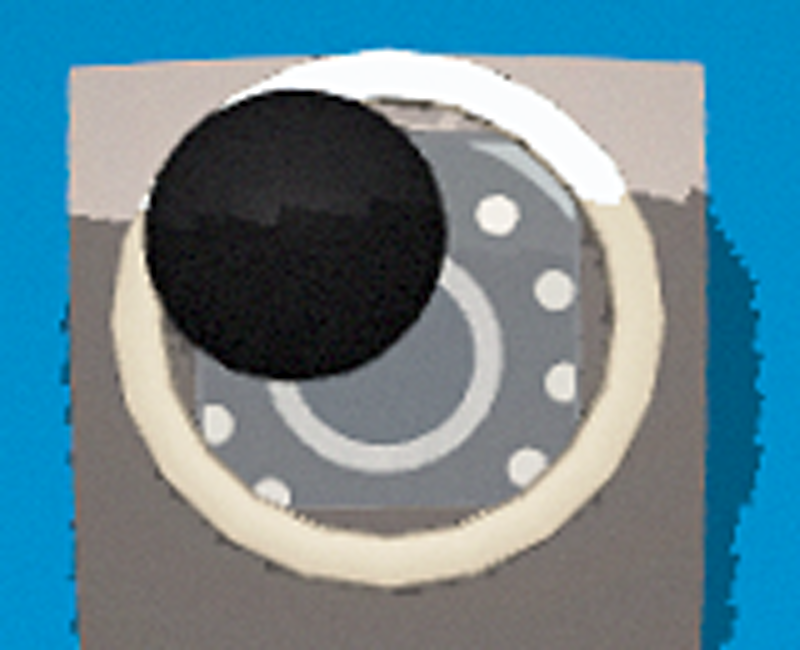

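Run:
```python
from w import *
w=load('wrist12');a=atz(w,247.1,83.3,.129,True);b=atz(w,247,91,.059,True)
s,R=toolinfo();print(a,b,b-a,'tool',R.T@(b-a))
```

```text
[0.55135553 0.20257748 0.129     ] [0.55133142 0.20280942 0.059     ] [-2.41118069e-05  2.31939961e-04 -7.00000000e-02] tool [ 6.06940448e-05 -2.33003445e-04  6.99999743e-02]
```

The wrist view through the window shows the lens and ring concentric within 0.3 mm, while the top view says about 1 mm short in +y. I'll nudge by half of that and let it settle.

>>> {"fn": "move_arm", "kwargs": {"rows": [{"tx": 0,"ty": -0.0006,"tz": 0,"ax": 0,"ay": 0,"az": 0,"jaw": 255},{"tx": 0,"ty": 0,"tz": 0,"ax": 0,"ay": 0,"az": 0,"jaw": 255},{"tx": 0,"ty": 0,"tz": 0,"ax": 0,"ay": 0,"az": 0,"jaw": 255},{"tx": 0,"ty": 0,"tz": 0,"ax": 0,"ay": 0,"az": 0,"jaw": 255},{"tx": 0,"ty": 0,"tz": 0,"ax": 0,"ay": 0,"az": 0,"jaw": 255},{"tx": 0,"ty": 0,"tz": 0,"ax": 0,"ay": 0,"az": 0,"jaw": 255},{"tx": 0,"ty": 0,"tz": 0,"ax": 0,"ay": 0,"az": 0,"jaw": 255},{"tx": 0,"ty": 0,"tz": 0,"ax": 0,"ay": 0,"az": 0,"jaw": 255}]}}

```text
time: 14.0
tool_pos: [0.4676, 0.188, 0.1465]
tool_rot: [0.0, 0.996, 0.093, -0.0]
contact_force: [-0.9, -0.9, -3.2]
gripper_width: 0.204
```

Run:
```python
from w import *
rel([.4676,.1882,.1464]);lev()
for n in ['wrist','top','scene']: grab(n,n+'15')
rel([.4676,.1882,.1464]);print(np.abs(manip.state()['joint_vel']).max())
```

```text
t 14.0 pos [0.4676 0.188  0.1465] delta tool [ 0.     -0.0002  0.0001] yaw x 10.7 zaxis [-2.e-04 -1.e-04 -1.e+00] F [-0.9 -0.9 -3.2] w 0.204
turn deg tool [0.   0.01 0.  ]
t 14.15 pos [0.4676 0.188  0.1465] delta tool [ 0.     -0.0002  0.0001] yaw x 10.7 zaxis [-2.e-04 -1.e-04 -1.e+00] F [ 0.1  0.4 -3.4] w 0.203
0.0037292905733077946
```

View pics/top15.png

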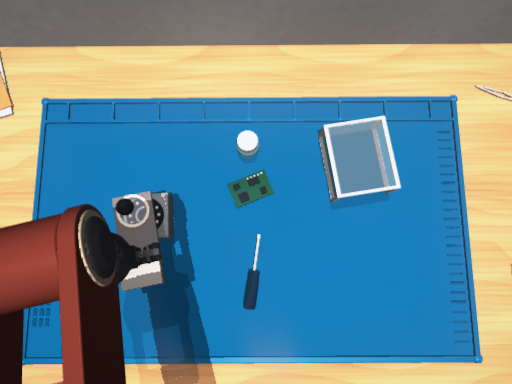

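View pics/wrist15.png

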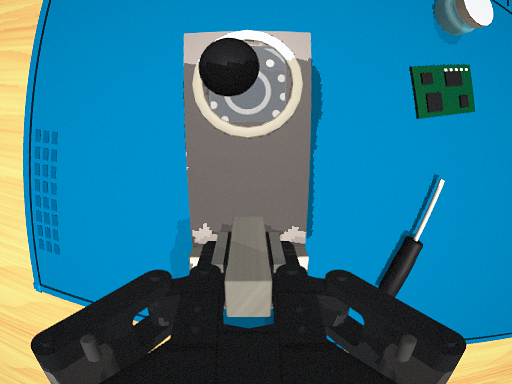

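View pics/scene15.png

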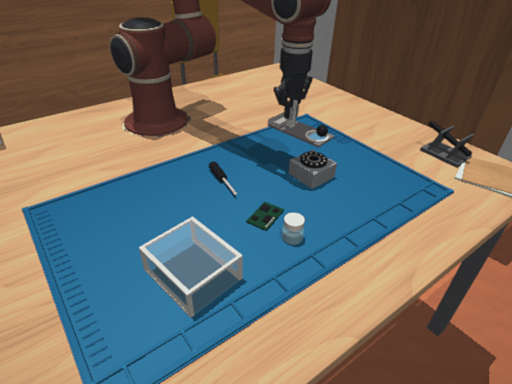

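The tray is still and level over the lens, and the ball is in its pocket, resting against the ring. The cover (360,157), jar (247,142), board (250,188) and driver (254,270) are at the same pixels as at the start. I'll hand the job in.

```bash
python3 -c "
from plant import manip
print(manip.job_done())"
```

```text
the job is handed in; nothing more can be done
None
```

I gripped the tray by its post, lifted it about 5 mm and drew it straight out of the cover. Then I raised it, carried it to the inspection camera and handed the job in at about 14 s.

**Last checks:**
- **Hold:** the gripper is closed on the post at about 17 mm opening and carries 3–4 N, which fits the tray's weight. The tray touches nothing else.
- **Level and still:** the tool is level to within about 0.02° and its pose did not change between the last readings. The tray looks the same in the hand as when it lay flat.
- **Height:** the underside is about 60 mm above the lens, known to within 1–2 mm. The tool readings give 60 mm; a camera fit just before the final lowering put it about 1 mm higher than they did.
- **Centring:** the pocket is within about 1 mm of the lens centre. The views disagreed slightly: the wrist camera showed it within 0.3 mm, while the top camera put it about 1 mm short, so I moved by half the difference.
- **Ball:** it is in its pocket but rests against one side of the ring, not in the middle.
- **Cover and other items:** the cover, jar, board and driver look unmoved in the top and scene images.

On the way down to the post, before the grasp, the hand drifted about 12 mm sideways. I corrected this before gripping, and nothing was touched.

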